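# Level the bench scale with a torpedo level

## Task

Level the bench scale: lay the torpedo level gently on the middle of its steel pan, vial up and in line with the levelling foot, let go of it, and turn the foot's knob until the bubble sits midway between the vial's two lines. Then press the level straight down on the pan with the fingers, about a kilogram's push, to bed the scale on its feet, and finish while holding that push, the bubble still between its lines. Never load the pan beyond the scale's 5 kg and leave the other things on the bench alone.

Things in the scene. Friction and masses are not known exactly. Their poses are not given: they have to be found in the camera images.
- level: Torpedo spirit level, loose, standing on the bench: aluminium bar 200 long (x), 26 wide (y), 40 high (z), about 0.4 kg, black end caps. Origin at the centre of its underside, z up. A yellow-green vial 70 long lies in the middle of its top face, flush, with two black lines at x = +-12.6; a pale bubble 18 long shows from above.
- bubble (a joint): Place of the bubble's centre along the level's own +x, in m: 0 is midway between the lines, within +-0.003 it lies between them, it stops at +-0.020. It goes to the higher end, 2 mm for each milliradian of slope. Settles in about 2 s; read it while the level stands still.
- deck: Bench scale: white housing, steel pan on top, low key panel on its -x side; never slides. It tilts only about its own x axis, through its two fixed feet; +y points from those to the levelling foot. Origin on the bench between the fixed feet, 95 mm in -y from the pan's middle; levelling foot at y = +265 mm. It starts low at the levelling foot, by 4 to 8 milliradians.
- pan_centre (a point): Middle of the pan's flat top face, 66 mm above the bench; same axes as deck. The pan is 200 (x) by 230 (y). Nothing of the scale stands higher than the pan but the knob.
- knob (a point): Middle of the levelling foot's round black knurled knob, 36 diameter, 60 to 84 mm above the bench, z up; 55 mm clear of the pan's edge. Taken from above; turns about the vertical with 0.08 N m, keeps its height, stays where left, has radians to spare. Clockwise from above raises that end 4 mm a turn: 2.4 milliradians, 4.8 mm of bubble, per radian. Anticlockwise lowers it.
- squeeze_bottle: White squeeze bottle standing on the bench, 66 diameter, 190 high, origin at the centre of its underside. Bystander.
- utensils: Perforated steel utensil holder with spatulas and spoons, 110 diameter, 140 high (utensils to 300), origin at the centre of its underside. Bystander.
- dish: White bowl, 90 diameter, 40 high, origin at the centre of its underside. Bystander.
Mind the look-alikes: they are no part of the job. Several things look just like the level: the one meant starts farthest to the robot's right.

How it is judged:
By the outcome, as a careful person would: the job done as asked, in the order asked, and still so for the second after the job is handed in, while the arm keeps its last pose, push and grip.
It also fails if it takes over 69 s, if anything falls off the work surface, if the arm or the gripper's body presses on something with over 40 N, if the wrist force passes 120 N, or if a joint passes its speed limit or range.

## Robot

A 6-joint arm with a two-finger parallel gripper is mounted at the origin on the work surface. World frame = base frame: x ahead of the robot, y to its left, z up, the work surface at z = 0. Lengths are in mm, angles in rad, forces in N, time in s.
With the tool pointing down it reaches from about 350 to 850 mm from the base axis. Payload 8.1 kg.
Tool frame: the origin (TCP) lies between the finger pads; the fingertips stand 11 mm ahead of it and the grasp point (between the pads) lies 8 mm behind it; z points along the fingers, y is the line along which they close (so a half turn about z gives the same grasp; the last joint's range is limited). The gripper opens to 85 mm and grips with 20 to 120 N. Pads are 22 mm wide; open, the fingers measure 114 mm over their backs; the gripper's body (76 mm by 85 mm) begins 54 mm behind the grasp point. The pads swing forward as they close: fully open they stand 13 mm farther back than shut.
Start: joints at [1.161, 0.13, 1.488, -0, 1.523, -0.085], TCP at [191.45, 568.641, 217.992] pointing down, gripper open.
Joint ranges: [-2.96, 2.96], [-0.89, 2.26], [0.02, 2.5], [-1.34, 4.48], [0, 2.73], [-2.66, 2.66]. Speed limits (rad/s): [2.39, 2.39, 2.79, 3.14, 3.14, 3.14].

## Interface

Orientations are given as a rotation vector (axis times angle).
In Python, from rig import status, vision, job gives the robot as it stands. The module is installed in compiled form; this text tells all that it offers.
- The arm moves only by the tool arm_command, never from a script. Its argument "steps" is a list of rows, each a list of 6 numbers: the shift along the world's x, y, z in m, then the turn, a rotation vector about the world's x, y, z in degrees. In form: [[tx, ty, tz, rx, ry, rz], ...]. A call has 1 to 5 rows; each row is the pose to reach, as a shift and turn from the pose commanded when the call began; what a row does not reach only later rows make up. A row lasts 1/10 s, in which the tool goes at most 50 mm and 8.59 degrees, less where a joint would pass 70% of its speed; a pose out of reach is approached as far as the arm can. A call with a gripper value outside its range is refused whole. "claw" is the finger opening in m, from 0 to 0.0854, set as the call begins (left out, the last holds). The fingers move at their own pace and stop on an object; "grip_force" is the grip in N (left out, the last holds). Time passes only in rows, so rows that repeat a pose let the fingers close. It gives the time, the measured TCP pose, the force, the opening and the grip force at its end, in the units of the state.
- status.read_state(): the state, without advancing time (a new reading comes with each control period).
- vision.read_camera(name): name is "scene" or "side" or "wrist"; returns the picture (480x640x3 uint8, red, green, blue); there is no depth.
- vision.camera_info(name): a dict with "K" (3x3 intrinsics, pixels), "extrinsics" (4x4, takes a point from world to camera coordinates). Camera axes: x right, y down, z forward; pixel columns grow to the right and rows downward; lengths in mm; the calibration is good to about 2 mm. A picture is of the moment at which its call begins: read the wrist's pose just before it. camera_info takes no time and is no camera call; for the wrist camera it gives the pose at the moment of the call.
- job.close_job(): hands the job in; it is judged then, once.
The state is a dict: "time": time; "joints": joint angles; "qvel": joint speeds; "joint_torque": joint torques, N m; "position": TCP position; "orientation": TCP orientation; "wrist_force": force on the tool from outside, world axes, zero at the start; "moment": the same for the moment, N m; "opening": opening from 0.0 (shut) to 1.0 (fully open); "gripper_force": force on a finger pad.
Only numpy, scipy, OpenCV 4.12 (cv2) and the standard library are available. Lean on these libraries where they do the work, as an engineer would, in place of code of your own. Each camera call takes 0.05 s, during which the arm holds its last target. There are 200 camera calls.

## Working session

There is one attempt and no reset: what is moved stays moved. The work goes in short steps, Python scripts to look and compute and a tool call to move; the robot and the scene stay as the last step left them, time stands still between calls to the robot, and variables do not carry over. Pictures are saved under pics/ and viewed, at most 10 in all, crops included, and the job is handed in when it is done.

Besides the shell and the picture viewer there is one more tool, called after ">>>" as a command line: name --pt "numbers of a row" for each row, then --argument value for the rest. arm_command: Moves the arm, as the interface text tells. Its arguments: {"type":"object","properties":{"steps":{"type":"array","items":{"type":"array","items":{"type":"number"}}},"claw":{"type":"number"},"grip_force":{"type":"number"}},"required":["steps"]}

```bash
mkdir -p pics; cat > h.py <<'E'
import numpy as np, cv2
from rig import status, vision, job
def snap(n,f):
    im=vision.read_camera(n); cv2.imwrite('pics/'+f,im[:,:,::-1]); return im
def ray(n,u,v,z,info=None):
    c=info or vision.camera_info(n); K=np.array(c['K']);E=np.array(c['extrinsics'])
    R,t=E[:3,:3],E[:3,3]; o=-R.T@t; d=R.T@np.linalg.inv(K)@np.array([u,v,1.])
    return o+d*(z-o[2])/d[2]
def proj(n,p):
    c=vision.camera_info(n); K=np.array(c['K']);E=np.array(c['extrinsics'])
    q=K@(E[:3,:3]@np.array(p,float)+E[:3,3]); return q[:2]/q[2]
E
python3 - <<'E'
from h import *
for n in('scene','side'): snap(n,n+'0.png'); print(n,np.round(vision.camera_info(n)['extrinsics'],2).tolist())
print(status.read_state())
E
```

```text
scene [[-0.29, 0.96, -0.01, 133.39], [0.73, 0.21, -0.65, -318.84], [-0.62, -0.19, -0.76, 1539.86], [0.0, 0.0, 0.0, 1.0]]
side [[0.92, -0.39, -0.02, -444.04], [-0.31, -0.69, -0.65, 220.99], [0.24, 0.6, -0.76, 1056.44], [0.0, 0.0, 0.0, 1.0]]
{'time': 0.1, 'joints': array([ 1.16059954e+00,  1.31075169e-01,  1.48918154e+00,  6.52421886e-06,
        1.52298191e+00, -8.53911688e-02]), 'qvel': array([-0.00117287,  0.00034517, -0.00285574,  0.00046596, -0.00044447,
        0.00074782]), 'joint_torque': array([ 1.14076654e-03, -5.70951498e+01, -5.01943803e+01, -1.86561056e-04,
        8.05978751e-03,  3.85413011e-05]), 'position': array([191.24104783, 568.16550116, 217.0494651 ]), 'orientation': array([-5.07897724e-01, -3.09984871e+00,  2.50366527e-03]), 'wrist_force': array([ 0.68115567, -0.41094448, -0.68978992]), 'moment': array([ 0.01937061, -0.01154635,  0.03345526]), 'gripper_force': 0.0, 'opening': 1.0049228361781892}
```

View pics/scene0.png

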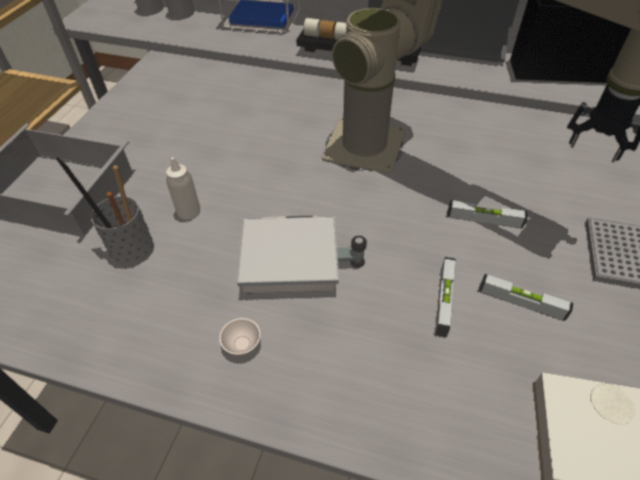

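View pics/side0.png

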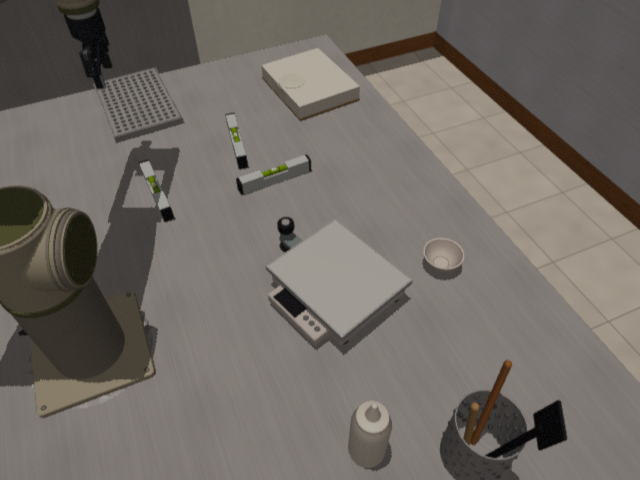

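The scene view shows three levels, at (487,215), (447,295) and (526,296). The pan is around (290,252), the knob at (358,245), the dish at (240,338), the bottle at (183,192) and the utensils at (122,235). Next I compute which level has the smallest y.

```bash
python3 - <<'E'
from h import *
for n in('scene','side'):
    im=cv2.imread(f'pics/{n}0.png'); hsv=cv2.cvtColor(im,cv2.COLOR_BGR2HSV)
    g=cv2.inRange(hsv,(28,130,60),(50,255,255)); g=cv2.morphologyEx(g,cv2.MORPH_CLOSE,np.ones((9,9)))
    k,l,s,c=cv2.connectedComponentsWithStats(g)
    for i in range(1,k):
        if s[i,4]>40:
            pts=cv2.findContours((l==i).astype('uint8'),0,1)[0][0]
            r=cv2.minAreaRect(pts); b=cv2.boxPoints(r); 
            e=[(b[j]+b[(j+1)%4])/2 for j in range(4)]; L=[np.linalg.norm(b[j]-b[(j+1)%4]) for j in range(4)]
            j=int(np.argmin(L[:2])); P=[ray(n,*e[j],40),ray(n,*e[j+2],40)]
            d=P[1]-P[0]; print(n,'green',np.round(c[i]),'mid',((P[0]+P[1])/2).round(1),'len',np.linalg.norm(d).round(1),'ang',np.degrees(np.arctan2(d[1],d[0])).round(1)%180)
    # pan: largest bright low-sat blob near scale
    lo=cv2.inRange(hsv,(0,0,165 if n=='scene' else 150),(180,60,255))
    k,l,s,c=cv2.connectedComponentsWithStats(lo)
    for i in range(1,k):
        if s[i,4]>1500: 
            pts=cv2.findContours((l==i).astype('uint8'),0,1)[0][0]
            q=cv2.approxPolyDP(cv2.convexHull(pts),6,True)[:,0]
            print(n,'blob',s[i].tolist(),q.tolist(),[ray(n,*p,66)[:2].round().tolist() for p in q])
sc={'scene':[(246,218),(335,218),(337,282),(239,282)],'side':[(336,224),(410,282),(345,335),(267,268)]}
for n in sc: print(n,[ray(n,*p,66)[:2].round().tolist() for p in sc[n]], 'knob',ray(n,*{'scene':(358,243),'side':(286,226)}[n],84 if 1 else 0).round())
E
```

```text
scene green [489. 211.] mid [226.2 389.3  40. ] len 59.7 ang 97.9
scene green [447. 290.] mid [513.7 316.8  40. ] len 60.9 ang 3.7
scene green [526. 294.] mid [471.6 491.6  40. ] len 64.4 ang 81.8
scene blob [237, 215, 102, 67, 6051] [[333, 217], [337, 278], [237, 280], [244, 219]] [[386.0, 9.0], [569.0, 69.0], [639.0, -148.0], [456.0, -206.0]]
scene blob [542, 372, 98, 108, 9167] [[542, 372], [639, 388], [639, 479], [553, 477]] [[679.0, 520.0], [661.0, 699.0], [838.0, 680.0], [876.0, 539.0]]
side green [235. 134.] mid [469.8 493.1  40. ] len 62.4 ang 82.5
side green [275. 170.] mid [516.8 310.8  40. ] len 65.1 ang 2.6999999999999886
side green [153. 184.] mid [222.  387.9  40. ] len 61.7 ang 95.1
side blob [263, 48, 96, 58, 3100] [[358, 85], [298, 105], [263, 64], [318, 48]] [[862.0, 529.0], [665.0, 511.0], [648.0, 753.0], [840.0, 768.0]]
side blob [366, 57, 243, 210, 18909] [[366, 77], [443, 57], [583, 182], [608, 238], [535, 266]] [[903.0, 556.0], [1169.0, 555.0], [1167.0, -62.0], [1092.0, -222.0], [899.0, -221.0]]
side blob [268, 220, 142, 116, 8162] [[409, 279], [341, 335], [268, 266], [335, 220]] [[643.0, -143.0], [459.0, -206.0], [390.0, 6.0], [574.0, 68.0]]
side blob [538, 240, 102, 87, 5293] [[611, 240], [639, 266], [639, 306], [590, 326], [538, 269]] [[1094.0, -229.0], [1095.0, -307.0], [1020.0, -382.0], [901.0, -379.0], [900.0, -229.0]]
scene [[451.0, -203.0], [388.0, 14.0], [580.0, 72.0], [643.0, -142.0]] knob [469.  93.  84.]
side [[571.0, 56.0], [641.0, -151.0], [466.0, -209.0], [386.0, 2.0]] knob [461.  81.  84.]
```

The level to take is B, with its vial at pixel (447,290) in the scene view and (275,170) in the side view. It lies at about (515,314), the smallest y. A at (489,211) has y=389 and C at (526,294) has y=492, so both are look-alikes. I'll move above B for a close look.

>>> arm_command --pt "0.035 -0.028 0 0 0 4" --pt "0.07 -0.056 0 0 0 9" --pt "0.105 -0.084 0 0 0 15" --pt "0.14 -0.112 0 0 0 20" --pt "0.175 -0.14 0 0 0 22" --claw 0.06

```text
time: 0.6
position: [367.3, 427.2, 217.5]
orientation: [0.099, -3.14, 0.001]
wrist_force: [0.1, 1.5, -0.7]
opening: 0.704
gripper_force: 0.0
```

>>> arm_command --pt "0.038 -0.03 0 0 0 0" --pt "0.076 -0.06 0 0 0 0" --pt "0.114 -0.09 0 0 0 0" --pt "0.149 -0.115 0 0 0 0" --pt "0.149 -0.115 0 0 0 0"

```text
time: 1.1
position: [519.0, 309.5, 217.1]
orientation: [-0.085, 3.14, -0.003]
wrist_force: [-0.2, 0.8, -0.1]
opening: 0.702
gripper_force: 0.0
```

```bash
python3 - <<'E'
from h import *
s=status.read_state(); print(s['time'],s['position'],s['orientation'],s['opening'])
snap('wrist','w1.png'); print(np.round(vision.camera_info('wrist')['extrinsics'],3).tolist())
E
```

```text
1.1 [518.97736777 309.48675927 217.09917774] [-8.46511571e-02  3.14016712e+00 -2.97724625e-03] 0.7021565956696719
[[-0.056, 0.998, -0.001, -281.782], [0.95, 0.053, 0.308, -547.641], [0.307, 0.017, -0.951, 215.898], [0.0, 0.0, 0.0, 1.0]]
```

View pics/w1.png

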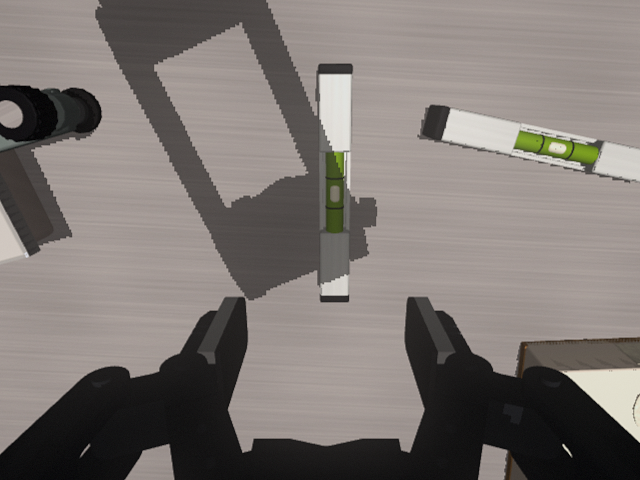

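The chosen level is centred at pixel (335,185), its caps at (335,69) and (334,299). The bubble is near (335,193), and a look-alike sits at (557,147). I'll measure it from this view, along with the knob at (20,110).

```bash
python3 - <<'E'
from h import *
a,b=ray('wrist',335,65,40),ray('wrist',334.5,296,40)
print(a,b,(a+b)/2,np.linalg.norm(a-b),np.degrees(np.arctan2(*(b-a)[1::-1])))
im=cv2.imread('pics/w1.png'); hsv=cv2.cvtColor(im,cv2.COLOR_BGR2HSV)
g=cv2.inRange(hsv,(28,130,50),(50,255,255)); g[:,:300]=0; g[:,370:]=0
ys,xs=np.nonzero(g); print(xs.min(),xs.max(),ys.min(),ys.max())
print(ray('wrist',335,ys.min(),40),ray('wrist',335,ys.max(),40))
E
```

```text
[414.25718401 312.2447915   40.        ] [606.99340739 323.84946296  40.        ] [510.6252957  318.04712723  40.        ] 193.0852666688738 3.445626113627707
327 343 153 232
[479.88983785 316.34992219  40.        ] [546.55670314 320.51973978  40.        ]
```

>>> arm_command --pt "-0.002 0.003 -0.045 0 0 0" --pt "-0.002 0.003 -0.09 0 0 0" --pt "-0.002 0.003 -0.13 0 0 0" --pt "-0.002 0.003 -0.13 0 0 0" --pt "-0.002 0.003 -0.13 0 0 0"

```text
time: 1.65
position: [512.2, 317.1, 87.9]
orientation: [0.094, -3.138, 0.001]
wrist_force: [0.3, 0.7, 0.2]
opening: 0.704
gripper_force: 0.0
```

```bash
python3 - <<'E'
from h import *
s=status.read_state(); print(s['time'],s['position'],s['orientation'])
c=vision.camera_info('wrist');im=snap('wrist','w2.png'); hsv=cv2.cvtColor(im,cv2.COLOR_RGB2HSV)
g=cv2.inRange(hsv,(28,130,40),(50,255,255)); k,l,st,ce=cv2.connectedComponentsWithStats(cv2.morphologyEx(g,cv2.MORPH_CLOSE,np.ones((15,15))))
for i in range(1,k):
  if st[i,4]>200: x,y,w,h,_=st[i]; print(st[i]); print(ray('wrist',x+w/2,y,40,c),ray('wrist',x+w/2,y+h,40,c))
E
```

```text
1.65 [512.19918092 317.06802571  87.94209784] [ 9.44531686e-02 -3.13809809e+00  1.13433878e-03]
[607 165  33  34 819]
[456.09879408 461.69233495  40.        ] [473.16340698 466.58675508  40.        ]
[ 311  197   27  119 2760]
[481.39792853 314.25174313  40.        ] [549.54296841 318.33143911  40.        ]
```

>>> arm_command --pt "0.002 0 -0.04 0 0 0" --pt "0.002 0 -0.064 0 0 0" --pt "0.002 0 -0.064 0 0 0"

```text
time: 2.0
position: [514.6, 316.5, 23.3]
orientation: [0.093, -3.138, 0.001]
wrist_force: [-1.9, -0.3, 0.2]
opening: 0.704
gripper_force: 0.0
```

>>> arm_command --pt "0 0 0 0 0 0" --pt "0 0 0 0 0 0" --pt "0 0 0 0 0 0" --pt "0 0 0 0 0 0" --pt "0 0 0 0 0 0" --claw 0.015 --grip_force 40

```text
time: 2.5
position: [517.4, 316.3, 27.1]
orientation: [-0.093, 3.137, -0.001]
wrist_force: [-1.8, -7.4, 9.8]
opening: 0.175
gripper_force: 5.1
```

```bash
python3 - <<'E'
from h import *
a=snap('scene','s3.png');b=snap('wrist','w3.png')
s=cv2.resize(a[180:360,380:620],(480,360))
cv2.imwrite('pics/c3.png',np.hstack([s,cv2.resize(b,(320,240)).repeat(1,0) if 0 else cv2.copyMakeBorder(cv2.resize(b,(320,240)),0,120,0,0,0)])[:,:,::-1])
s=status.read_state(); print(s)
E
```

```text
{'time': 2.6, 'joints': array([ 0.46519904,  0.3112161 ,  1.64329321, -0.00195047,  1.18393095,
       -1.16379189]), 'qvel': array([-0.0003608 ,  0.00094368, -0.00243598, -0.0023587 ,  0.00085067,
       -0.00291851]), 'joint_torque': array([ 3.02993797e+00, -5.59023857e+01, -4.24826968e+01,  1.85790919e+00,
       -1.65599942e+00, -1.74250634e-02]), 'position': array([517.43212542, 316.24396278,  27.07696225]), 'orientation': array([-9.24432648e-02,  3.13660981e+00, -4.81220875e-04]), 'wrist_force': array([-1.31083795, -7.7103899 , 10.27455596]), 'moment': array([-1.27320418,  0.26198392,  0.01237217]), 'gripper_force': 5.073712173725653, 'opening': 0.173858283983755}
```

View pics/c3.png

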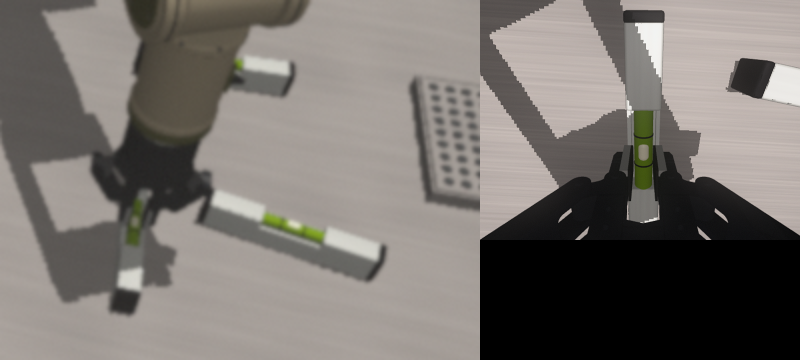

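The level is between the fingers, but the reported opening is 15 mm and there is a 10 N upward load, so I'll look closer.

```bash
python3 - <<'E'
from h import *
b=cv2.imread('pics/w3.png')[150:480,180:480]; a=snap('side','d3.png')[:,:,::-1]
a=cv2.resize(a[100:250,180:380],(400,300),interpolation=cv2.INTER_CUBIC)
b=cv2.resize(b,(400,440),interpolation=cv2.INTER_CUBIC)
cv2.imwrite('pics/c4.png',np.hstack([cv2.copyMakeBorder(a,0,140,0,0,0),b]))
E
```

```text
(no output)
```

View pics/c4.png

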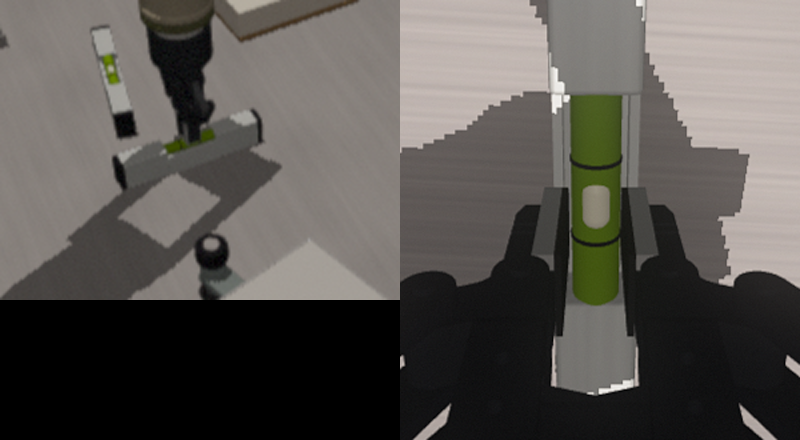

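The pads appear inside the bar's outline, drawn over it. I'll reopen and close again without going so narrow.

>>> arm_command --pt "0 0 0 0 0 0" --pt "0 0 0 0 0 0" --pt "0 0 0 0 0 0" --pt "0 0 0 0 0 0" --claw 0.06

```text
time: 3.05
position: [515.4, 316.7, 24.0]
orientation: [0.093, -3.14, -0.0]
wrist_force: [0.1, 0.0, 0.3]
opening: 0.7
gripper_force: 0.0
```

```bash
python3 - <<'E'
from h import *
s=status.read_state(); print(s['time'],s['position'],s['wrist_force'],s['opening'])
b=snap('wrist','w5.png'); b=cv2.resize(b[100:480,120:520],(600,570),interpolation=cv2.INTER_CUBIC)
cv2.imwrite('pics/c5.png',b[:,:,::-1])
E
```

```text
3.05 [515.3663319  316.73161742  24.03584347] [0.12607271 0.02283606 0.33334357] 0.7004347331167503
```

View pics/c5.png

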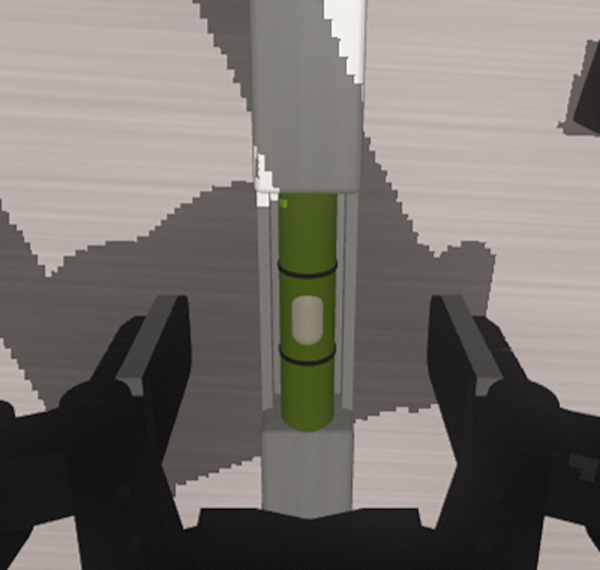

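>>> arm_command --pt "0 0 0.005 0 0 0" --pt "0 0 0.005 0 0 0" --pt "0 0 0.005 0 0 0" --pt "0 0 0.005 0 0 0" --claw 0.02 --grip_force 40

```text
time: 3.5
position: [515.5, 316.7, 29.0]
orientation: [-0.093, 3.14, 0.0]
wrist_force: [0.3, 0.7, -0.6]
opening: 0.236
gripper_force: 0.0
```

>>> arm_command --pt "0 0 0 0 0 0" --pt "0 0 0 0 0 0" --pt "0 0 0 0 0 0" --pt "0 0 0 0 0 0" --claw 0.0

```text
time: 3.9
position: [515.4, 316.6, 28.9]
orientation: [0.093, -3.14, 0.0]
wrist_force: [-1.1, -0.1, -0.1]
opening: -0.003
gripper_force: 0.0
```

The fingers shut fully without touching anything, so I'll check the finger tips against the bar in the side and scene views, marking the projected TCP and tip.

```bash
python3 - <<'E'
from h import *
s=status.read_state(); p=s['position']; out=[]
for n in('side','scene'):
    im=snap(n,n+'6.png')[:,:,::-1].copy(); u=proj(n,p-[0,0,11]); x,y=int(u[0]),int(u[1])
    x0,y0=x-65,y-75
    c=cv2.resize(im[y0:y0+130,x0:x0+130],(390,390),interpolation=cv2.INTER_CUBIC)
    for q,col in((p-[0,0,11],(0,0,255)),([515,317,40],(255,0,255)),([515,317,0],(255,0,0))):
        w=(proj(n,q)-[x0,y0])*3; cv2.circle(c,(int(w[0]),int(w[1])),3,col,-1)
    out.append(c)
cv2.imwrite('pics/c6.png',np.hstack(out))
E
```

```text
(no output)
```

View pics/c6.png

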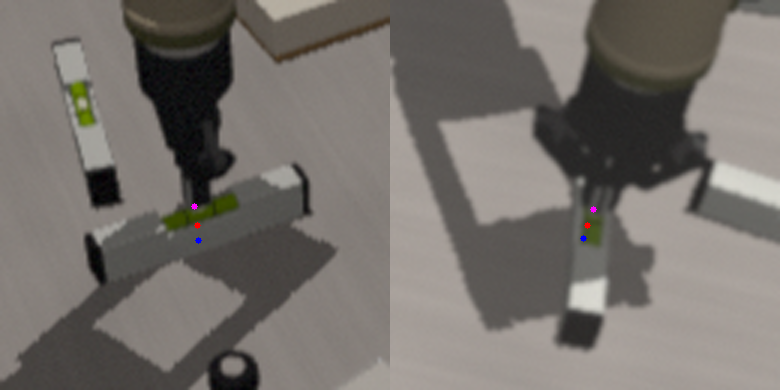

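The pads pass through the vial section above about z=16 mm, so the solid part there is low. I'll grip lower.

>>> arm_command --pt "0 0 0.03 0 0 0" --pt "0 0 0.03 0 0 0" --pt "0 0 0.03 0 0 0" --pt "0 0 0.0 0 0 0" --pt "0 0 -0.015 0 0 0" --claw 0.06

```text
time: 4.5
position: [514.0, 315.9, 11.3]
orientation: [0.093, -3.138, 0.002]
wrist_force: [-0.2, -0.6, -1.9]
opening: 0.702
gripper_force: 0.0
```

>>> arm_command --pt "0 0 0 0 0 0" --pt "0 0 0 0 0 0" --pt "0 0 0 0 0 0" --pt "0 0 0 0 0 0" --pt "0 0 0 0 0 0" --claw 0.018 --grip_force 40

```text
time: 5.0
position: [515.6, 316.7, 14.3]
orientation: [-0.093, 3.14, 0.0]
wrist_force: [0.3, 0.5, -5.4]
opening: 0.286
gripper_force: 42.4
```

>>> arm_command --pt "0 0 0.02 0 0 0" --pt "0 0 0.06 0 0 0" --pt "0 0 0.1 0 0 0" --pt "0 0 0.14 0 0 0" --pt "0 0 0.14 0 0 0" --grip_force 60

```text
time: 5.5
position: [519.4, 318.7, 162.3]
orientation: [-0.093, 3.129, 0.008]
wrist_force: [0.9, 0.6, -3.0]
opening: 0.282
gripper_force: 65.5
```

>>> arm_command --pt "0 -0.025 0 0 0 -5" --pt "0 -0.06 0 0 0 -12" --pt "0 -0.1 0 0 0 -20" --pt "0 -0.14 0 0 0 -28" --pt "0 -0.18 0 0 0 -36"

```text
time: 6.0
position: [514.7, 135.2, 153.1]
orientation: [-0.89, -3.012, 0.001]
wrist_force: [0.8, -0.5, -4.4]
opening: 0.282
gripper_force: 65.4
```

>>> arm_command --pt "0 -0.04 0 0 0 -8" --pt "0 -0.08 0 0 0 -16" --pt "0 -0.12 0 0 0 -24" --pt "0 -0.16 0 0 0 -32" --pt "0 -0.19 0 0 0 -38"

```text
time: 6.5
position: [514.7, -55.6, 153.3]
orientation: [-1.824, -2.558, 0.001]
wrist_force: [1.0, 0.1, -4.0]
opening: 0.286
gripper_force: 65.4
```

>>> arm_command --pt "-0.001 -0.016 0 0 0 -1.4" --pt "-0.001 -0.016 -0.03 0 0 -1.4" --pt "-0.001 -0.016 -0.05 0 0 -1.4" --pt "-0.001 -0.016 -0.05 0 0 -1.4"

```text
time: 6.9
position: [511.1, -68.9, 99.7]
orientation: [-1.844, -2.535, 0.004]
wrist_force: [-0.7, 0.2, -4.7]
opening: 0.285
gripper_force: 65.3
```

```bash
python3 - <<'E'
from h import *
a=snap('scene','s7.png')[150:330,200:440];b=snap('side','d7.png')[150:360,230:440]
cv2.imwrite('pics/c7.png',np.hstack([cv2.resize(a,(480,360)),cv2.copyMakeBorder(cv2.resize(b,(315,315)),0,45,0,0,0)])[:,:,::-1])
print(status.read_state()['orientation'])
E
```

```text
[-1.84581314e+00 -2.54026929e+00  9.56212366e-04]
```

View pics/c7.png

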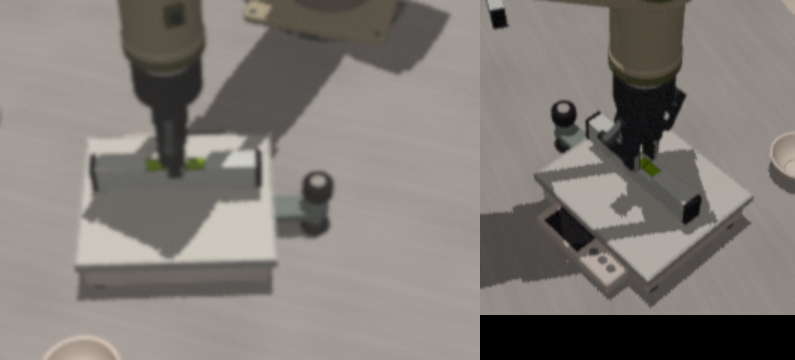

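The level is held in line with the foot over the pan. Now I lower it gently.

>>> arm_command --pt "0 0 -0.012 0 0 0" --pt "0 0 -0.018 0 0 0" --pt "0 0 -0.02 0 0 0" --pt "0 0 -0.021 0 0 0" --pt "0 0 -0.022 0 0 0"

```text
time: 7.5
position: [514.7, -69.3, 82.2]
orientation: [1.846, 2.541, 0.0]
wrist_force: [-0.1, 0.3, -3.2]
opening: 0.285
gripper_force: 65.4
```

>>> arm_command --pt "0 0 -0.0005 0 0 0" --pt "0 0 -0.001 0 0 0" --pt "0 0 -0.0015 0 0 0" --pt "0 0 -0.002 0 0 0"

```text
time: 7.9
position: [514.5, -69.4, 80.1]
orientation: [1.847, 2.541, 0.0]
wrist_force: [-0.5, 0.4, -3.7]
opening: 0.285
gripper_force: 65.4
```

>>> arm_command --pt "0 0 -0.0005 0 0 0" --pt "0 0 -0.001 0 0 0" --pt "0 0 -0.001 0 0 0"

```text
time: 8.2
position: [514.6, -69.3, 79.9]
orientation: [1.847, 2.541, 0.0]
wrist_force: [-5.3, 1.5, 5.2]
opening: 0.283
gripper_force: 66.4
```

>>> arm_command --pt "0 0 0 0 0 0" --pt "0 0 0 0 0 0" --pt "0 0 0 0 0 0" --claw 0.05

```text
time: 8.5
position: [514.8, -69.5, 79.2]
orientation: [1.846, 2.541, 0.001]
wrist_force: [-0.1, 0.4, -0.7]
opening: 0.587
gripper_force: 0.0
```

>>> arm_command --pt "0 0 0.03 0 0 0" --pt "0 0 0.07 0 0 0" --pt "0 0 0.11 0 0 0" --pt "0 0 0.11 0 0 0"

```text
time: 8.9
position: [518.3, -70.3, 196.2]
orientation: [1.841, 2.533, 0.007]
wrist_force: [0.3, -1.0, 1.0]
opening: 0.584
gripper_force: 0.0
```

```bash
python3 - <<'E'
from h import *
s=status.read_state(); print(s['position'],s['orientation'],s['wrist_force'])
b=snap('wrist','w8.png')
cv2.imwrite('pics/c8.png',b[:,:,::-1])
print(np.round(vision.camera_info('wrist')['extrinsics'],3).tolist())
E
```

```text
[518.31547656 -70.28885288 196.2116978 ] [1.84069264 2.53294242 0.0068296 ] [ 0.33248223 -0.97627028  1.00550005]
[[0.951, 0.309, 0.006, -471.301], [0.292, -0.904, 0.313, -247.976], [0.102, -0.296, -0.95, 283.239], [0.0, 0.0, 0.0, 1.0]]
```

View pics/c8.png

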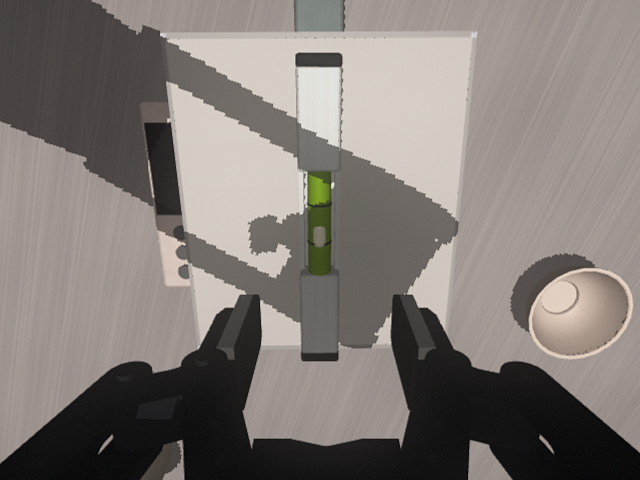

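The level stands along the pan's middle. The vial spans rows 170–275, its lines are at about rows 205 and 243, and the bubble is at (319,236), so the fixed-feet end is high as expected. I'll let it settle and measure.

>>> arm_command --pt "0 0 0 0 0 0" --pt "0 0 0 0 0 0" --pt "0 0 0 0 0 0" --pt "0 0 0 0 0 0" --pt "0 0 0 0 0 0"

```text
time: 9.45
position: [514.1, -69.3, 188.3]
orientation: [-1.846, -2.541, 0.001]
wrist_force: [0.1, -0.6, 0.2]
opening: 0.582
gripper_force: 0.0
```

>>> arm_command --pt "0 0 0 0 0 0" --pt "0 0 0 0 0 0" --pt "0 0 0 0 0 0" --pt "0 0 0 0 0 0" --pt "0 0 0 0 0 0"

```text
time: 9.95
position: [514.5, -69.4, 189.0]
orientation: [1.847, 2.541, 0.0]
wrist_force: [0.3, 0.5, -0.1]
opening: 0.585
gripper_force: 0.0
```

```bash
cat > bub.py <<'E'
from h import *
import sys
def bubble(f):
    c=vision.camera_info('wrist'); im=snap('wrist',f)
    # rectify plane z=106 : 4 px/mm, up = deck +y (108 deg), centred on pan middle
    d=np.radians(108); ey=np.array([np.cos(d),np.sin(d)]); ex=np.array([ey[1],-ey[0]])
    K=np.array(c['K']);E=np.array(c['extrinsics']); src=[];dst=[]
    for a,b in((-20,-50),(20,-50),(20,50),(-20,50)):
        p=np.r_[np.array([514.5,-69])+a*ex+b*ey,106]; q=K@(E[:3,:3]@p+E[:3,3]); src.append(q[:2]/q[2]); dst.append((80+4*a,200-4*b))
    r=cv2.warpPerspective(im,cv2.getPerspectiveTransform(np.float32(src),np.float32(dst)),(160,400),flags=cv2.INTER_CUBIC)
    cv2.imwrite('pics/r_'+f,r[:,:,::-1]); h=cv2.cvtColor(r,cv2.COLOR_RGB2HSV)
    g=cv2.inRange(h,(28,100,20),(55,255,255)); ys,xs=np.nonzero(g); xm=int(np.median(xs))
    bb=cv2.inRange(h,(0,0,80),(180,120,255)); bb[:ys.min()+8]=0; bb[ys.max()-8:]=0; bb[:,:xm-14]=0; bb[:,xm+14:]=0
    k,l,st,ce=cv2.connectedComponentsWithStats(bb); i=1+np.argmax(st[1:,4]) if k>1 else 0
    col=np.median(r[:,xm-20:xm-12].max(2),axis=1).astype(float)
    col2=np.median(r[:,xm+12:xm+20].max(2),axis=1).astype(float)
    dark=lambda c:[(int(y),int(c[y])) for y in range(ys.min()+10,ys.max()-10) if c[y]<0.7*np.median(c[max(0,y-12):y+12])]
    print('vial rows',ys.min(),ys.max(),'x',xm,'bubble',st[i].tolist(),ce[i].round(1)); print(dark(col));print(dark(col2))
    return r
if __name__=='__main__':
    print(status.read_state()['time']); bubble(sys.argv[1])
E
python3 bub.py a.png; python3 -c "
from h import *;print(status.read_state()['position'],vision.camera_info('wrist')['K'])"
```

```text
9.95
vial rows 65 338 x 80 bubble [66, 206, 28, 59, 1563] [ 79.5 234.3]
[(148, 53), (149, 47), (150, 44), (151, 47), (152, 53), (249, 49), (250, 42), (251, 43), (252, 49)]
[(148, 52), (149, 46), (150, 43), (151, 43), (152, 47), (249, 51), (250, 42), (251, 41), (252, 50)]
[514.48073421 -69.32570993 189.01581834] [[411.30284482   0.         325.78780916]
 [  0.         411.30284482 230.98310123]
 [  0.           0.           1.        ]]
```

```bash
python3 - <<'E'
from h import *
r=cv2.imread('pics/r_a.png'); h=cv2.cvtColor(r,cv2.COLOR_BGR2HSV)
print([(y,int(np.median(h[y,76:84,1])),int(np.median(h[y,76:84,2]))) for y in range(190,300,3)])
for n,f in(('scene','s7.png'),('side','d7.png')):
    im=cv2.imread('pics/'+f); cx,cy=proj(n,[462,93,80]); x0,y0=int(cx)-22,int(cy)-22
    v=im[y0:y0+40,x0:x0+44].max(2); m=(v<60).astype('uint8')
    k,l,s,c=cv2.connectedComponentsWithStats(m); i=1+np.argmax(s[1:,4]); x,y,w,hh,a=s[i]
    ys,xs=np.nonzero(l==i); top=ys<ys.min()+10
    print(n,(cx,cy),'blob',x+x0,y+y0,w,hh,a,'top-c',xs[top].mean()+x0, ys.min()+y0,ray(n,xs[top].mean()+x0,ys.min()+y0+8,84).round(1))
E
```

```text
[(190, 147, 81), (193, 150, 80), (196, 149, 81), (199, 150, 80), (202, 155, 79), (205, 148, 83), (208, 50, 112), (211, 36, 131), (214, 38, 131), (217, 39, 127), (220, 40, 123), (223, 38, 123), (226, 40, 123), (229, 38, 123), (232, 38, 122), (235, 39, 123), (238, 39, 123), (241, 41, 123), (244, 38, 122), (247, 39, 123), (250, 39, 122), (253, 38, 122), (256, 38, 118), (259, 35, 118), (262, 46, 101), (265, 147, 79), (268, 163, 78), (271, 155, 78), (274, 158, 78), (277, 158, 78), (280, 157, 78), (283, 158, 77), (286, 157, 78), (289, 157, 78), (292, 155, 79), (295, 158, 78), (298, 158, 79)]
scene (np.float64(358.49984608311024), np.float64(242.08970804072058)) blob 352 240 14 12 104 top-c 357.95402298850576 240 [483.7  96.8  84. ]
side (np.float64(284.61398908454896), np.float64(223.4581269793612)) blob 278 218 16 18 189 top-c 285.71590909090907 218 [460.3  81.5  84. ]
```

Bubble offset is about 8.6 mm toward −y, which needs roughly 1.8 rad (103°) clockwise. Now to the knob.

>>> arm_command --pt "-0.011 0.033 0 0 0 8" --pt "-0.022 0.066 0 0 0 16" --pt "-0.033 0.1 0 0 0 24" --pt "-0.043 0.132 0 0 0 32" --pt "-0.0525 0.162 0 0 0 40" --claw 0.06

```text
time: 10.5
position: [461.4, 93.9, 189.1]
orientation: [0.857, 3.022, 0.0]
wrist_force: [0.2, 0.5, 1.1]
opening: 0.699
gripper_force: 0.0
```

>>> arm_command --pt "0 0 0 0 0 8" --pt "0 0 -0.015 0 0 16" --pt "0 0 -0.03 0 0 20" --pt "0 0 -0.03 0 0 20" --pt "0 0 -0.03 0 0 20"

```text
time: 11.0
position: [461.8, 92.6, 159.1]
orientation: [-0.332, -3.123, 0.0]
wrist_force: [0.9, -1.0, -0.1]
opening: 0.7
gripper_force: 0.0
```

```bash
python3 - <<'E'
from h import *
s=status.read_state(); print(s['position'],s['orientation'],s['time'])
c=vision.camera_info('wrist'); im=snap('wrist','k1.png')
u=proj('wrist',[462,93,84]); R=[np.linalg.norm(proj('wrist',[480,93,84])-u),np.linalg.norm(proj('wrist',[462,111,84])-u)]
print(u,R)
x0,y0=int(u[0])-70,max(0,int(u[1])-70); v=im[y0:y0+140,x0:x0+140].max(2)
m=(v<60).astype('uint8'); k,l,st,ce=cv2.connectedComponentsWithStats(m)
for i in range(1,k):
    if st[i,4]>200: print(st[i]+[x0,y0,0,0,0],ce[i]+[x0,y0])
g=cv2.GaussianBlur(cv2.cvtColor(im,cv2.COLOR_RGB2GRAY),(5,5),1)
for q in cv2.HoughCircles(g,cv2.HOUGH_GRADIENT,1,20,param1=80,param2=20,minRadius=15,maxRadius=60)[0][:5]: print(q,ray('wrist',q[0],q[1],84,c).round(1))
E
```

```text
[461.77723546  92.61411541 159.11550719] [-3.32308947e-01 -3.12340108e+00  1.62426223e-04] 11.0
[326.69663738 236.07403483] [np.float64(28.033095078220285), np.float64(30.264473739788656)]
[ 256  182  101   85 3349] [323.28575694 223.22185727]
[324.5 205.5  24.6] [442.6  95.7  84. ]
[327.5 233.5  34.2] [459.8  93.8  84. ]
[535.5 423.5  57.2] [626.9 206.7  84. ]
[157.5 331.5  29.2] [501.8 -27.   84. ]
```

View pics/k1.png

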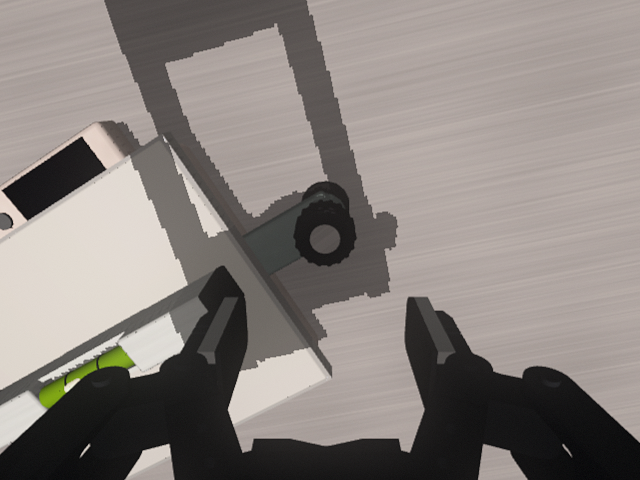

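The knob's top is centred at about (325,237), which agrees with the prediction of (462,93). Descend and grip.

>>> arm_command --pt "0 0 -0.03 0 0 0" --pt "0 0 -0.06 0 0 0" --pt "0 0 -0.08 0 0 0" --pt "0 0 -0.086 0 0 0" --pt "0 0 -0.086 0 0 0"

```text
time: 11.55
position: [461.8, 92.5, 73.0]
orientation: [-0.33, -3.123, 0.0]
wrist_force: [-0.4, 0.5, 1.0]
opening: 0.701
gripper_force: 0.0
```

>>> arm_command --pt "0 0 0 0 0 0" --pt "0 0 0 0 0 0" --pt "0 0 0 0 0 0" --pt "0 0 0 0 0 0" --claw 0.025 --grip_force 40

```text
time: 11.95
position: [462.5, 92.7, 73.8]
orientation: [0.329, 3.123, 0.0]
wrist_force: [-0.1, -0.0, 0.3]
opening: 0.295
gripper_force: 0.0
```

The fingers met nothing here either. That matches the earlier contacts: the real tips stand about 24 mm higher than stated, roughly 13 mm behind the TCP. I'll go 20 mm lower and grip again.

>>> arm_command --pt "0 0 0.005 0 0 0" --pt "0 0 0.005 0 0 0" --pt "0 0 0.005 0 0 0" --pt "0 0 -0.01 0 0 0" --pt "0 0 -0.02 0 0 0" --claw 0.06

```text
time: 12.45
position: [461.8, 92.6, 52.4]
orientation: [-0.329, -3.124, 0.0]
wrist_force: [-0.7, -1.3, 1.1]
opening: 0.703
gripper_force: 0.0
```

>>> arm_command --pt "0 0 0 0 0 0" --pt "0 0 0 0 0 0" --pt "0 0 0 0 0 0" --pt "0 0 0 0 0 0" --claw 0.025 --grip_force 40

```text
time: 12.85
position: [461.1, 92.1, 52.7]
orientation: [-0.329, -3.122, 0.002]
wrist_force: [-4.5, -4.1, -2.3]
opening: 0.4
gripper_force: 40.2
```

Gripped. Turn clockwise 103°.

>>> arm_command --pt "0 0 0 0 0 -5" --pt "0 0 0 0 0 -13" --pt "0 0 0 0 0 -21" --pt "0 0 0 0 0 -29" --pt "0 0 0 0 0 -37"

```text
time: 13.35
position: [461.4, 92.6, 52.7]
orientation: [-1.311, -2.854, 0.001]
wrist_force: [-1.2, -0.6, -4.7]
opening: 0.401
gripper_force: 40.2
```

>>> arm_command --pt "0 0 0 0 0 -8" --pt "0 0 0 0 0 -16" --pt "0 0 0 0 0 -24" --pt "0 0 0 0 0 -32" --pt "0 0 0 0 0 -40"

```text
time: 13.85
position: [462.0, 92.9, 52.7]
orientation: [-2.208, -2.234, -0.001]
wrist_force: [2.6, 0.8, -8.2]
opening: 0.403
gripper_force: 40.6
```

>>> arm_command --pt "0 0 0 0 0 -8" --pt "0 0 0 0 0 -16" --pt "0 0 0 0 0 -22" --pt "0 0 0 0 0 -26" --pt "0 0 0 0 0 -26"

```text
time: 14.35
position: [462.4, 92.7, 52.7]
orientation: [2.651, 1.686, 0.002]
wrist_force: [5.5, -0.2, -11.8]
opening: 0.403
gripper_force: 40.9
```

>>> arm_command --pt "0 0 0 0 0 0" --pt "0 0 0 0 0 0" --pt "0 0 0 0 0 0" --claw 0.06

```text
time: 14.65
position: [462.5, 92.8, 53.7]
orientation: [2.649, 1.689, 0.002]
wrist_force: [0.4, 0.3, 0.2]
opening: 0.702
gripper_force: 0.0
```

>>> arm_command --pt "0 0 0.04 0 0 0" --pt "0 0 0.08 0 0 0" --pt "0.013 -0.04 0.12 0 0 8" --pt "0.026 -0.08 0.137 0 0 16" --pt "0.04 -0.12 0.137 0 0 24"

```text
time: 15.15
position: [504.1, -26.5, 195.0]
orientation: [2.235, 2.199, 0.008]
wrist_force: [1.3, 0.4, 0.5]
opening: 0.706
gripper_force: 0.0
```

>>> arm_command --pt "0.0125 -0.042 0 0 0 8" --pt "0.0125 -0.042 0 0 0 16" --pt "0.0125 -0.042 0 0 0 19" --pt "0.0125 -0.042 0 0 0 19" --pt "0.0125 -0.042 0 0 0 19"

```text
time: 15.65
position: [513.9, -67.2, 190.2]
orientation: [1.857, 2.534, 0.0]
wrist_force: [-0.0, 0.4, -0.4]
opening: 0.71
gripper_force: 0.0
```

>>> arm_command --pt "0 0 0 0 0 0" --pt "0 0 0 0 0 0" --pt "0 0 0 0 0 0"

```text
time: 15.95
position: [513.8, -67.0, 190.0]
orientation: [1.855, 2.535, 0.0]
wrist_force: [-0.5, -0.2, 0.3]
opening: 0.706
gripper_force: 0.0
```

```bash
python3 bub.py b.png; python3 -c "
from h import *;s=status.read_state();print(s['position'],s['orientation'])"
```

```text
15.95
vial rows 68 341 x 80 bubble [66, 174, 28, 59, 1558] [ 79.5 202.1]
[(151, 48), (152, 41), (153, 40), (154, 48), (250, 48), (251, 38), (252, 35), (253, 36), (254, 42), (255, 51)]
[(151, 46), (152, 40), (153, 39), (154, 44), (251, 40), (252, 33), (253, 33), (254, 37), (255, 46)]
[513.8288158  -67.04759621 189.97171862] [ 1.85514004e+00  2.53524593e+00 -2.43390475e-05]
```

The bubble reads about 0 mm off centre. Next I turn the open fingers in line with the level so they straddle the vial, and check the reading again.

>>> arm_command --pt "0 0 0 0 0 -8" --pt "0 0 0 0 0 -16" --pt "0 0 0 0 0 -24" --pt "0 0 0 0 0 -32" --pt "0 0 0 0 0 -40" --claw 0.08

```text
time: 16.5
position: [513.8, -67.2, 189.9]
orientation: [2.616, 1.74, -0.0]
wrist_force: [0.8, 0.8, 0.2]
opening: 0.938
gripper_force: 0.0
```

>>> arm_command --pt "0 0 0 0 0 -8" --pt "0 0 0 0 0 -16" --pt "0 0 0 0 0 -24" --pt "0 0 0 0 0 -32" --pt "0 0 0 0 0 -40"

```text
time: 17.0
position: [513.8, -67.1, 189.9]
orientation: [3.053, 0.741, 0.0]
wrist_force: [-0.1, 0.4, 0.2]
opening: 0.94
gripper_force: 0.0
```

>>> arm_command --pt "0 0 -0.02 0 0 -8" --pt "0 0 -0.04 0 0 -10" --pt "0 0 -0.06 0 0 -10" --pt "0 0 -0.06 0 0 -10" --pt "0 0 -0.06 0 0 -10"

```text
time: 17.5
position: [513.6, -67.2, 130.1]
orientation: [-3.104, -0.481, 0.001]
wrist_force: [-0.0, -0.2, 0.3]
opening: 0.935
gripper_force: 0.0
```

```bash
python3 bub.py e.png; python3 -c "
from h import *;s=status.read_state();print(s['position'],s['orientation'],s['wrist_force'],s['opening'])
o=s['orientation'];print(2*np.degrees(np.arctan2(o[1],o[0]))-90)
c=vision.camera_info('wrist')
for a in(-105,105):
  d=np.radians(108);print(proj('wrist',[514.5+a*np.cos(d),-69+a*np.sin(d),106]))"
```

```text
17.5
vial rows 68 341 x 94 bubble [80, 174, 19, 59, 1010] [ 88.4 203.2]
[(152, 52), (153, 42), (154, 38), (155, 38), (156, 48), (253, 50), (254, 38), (255, 36), (256, 39), (257, 50)]
[(153, 43), (154, 36), (155, 32), (156, 33), (157, 47), (252, 46), (253, 33), (254, 31), (255, 34), (256, 48)]
[514.32922966 -67.33761799 130.93690545] [3.10415079e+00 4.80988119e-01 1.41099123e-03] [ 0.10715863 -0.27728792  0.28250064] 0.9373915516977914
-72.38413084368453
[547.35596439 270.74740158]
[109.83668265 273.24930722]
```

>>> arm_command --pt "0.001 -0.0025 -0.01 0 0 0.4" --pt "0.001 -0.0025 -0.018 0 0 0.4" --pt "0.001 -0.0025 -0.023 0 0 0.4" --pt "0.001 -0.0025 -0.026 0 0 0.4" --pt "0.001 -0.0025 -0.028 0 0 0.4"

```text
time: 18.05
position: [514.6, -69.7, 101.5]
orientation: [-3.103, -0.492, 0.001]
wrist_force: [-0.3, 0.2, -0.1]
opening: 0.938
gripper_force: 0.0
```

>>> arm_command --pt "0 0 -0.001 0 0 0" --pt "0 0 -0.002 0 0 0" --pt "0 0 -0.003 0 0 0" --pt "0 0 -0.004 0 0 0" --pt "0 0 -0.004 0 0 0"

```text
time: 18.55
position: [514.8, -69.8, 97.9]
orientation: [3.103, 0.492, -0.0]
wrist_force: [-0.3, 0.6, -0.1]
opening: 0.943
gripper_force: 0.0
```

>>> arm_command --pt "0 0 -0.0005 0 0 0" --pt "0 0 -0.001 0 0 0" --pt "0 0 -0.0015 0 0 0" --pt "0 0 -0.002 0 0 0" --pt "0 0 -0.002 0 0 0"

```text
time: 19.05
position: [514.8, -69.7, 95.8]
orientation: [-3.103, -0.492, 0.0]
wrist_force: [0.3, 0.5, 0.3]
opening: 0.937
gripper_force: 0.0
```

>>> arm_command --pt "0 0 -0.001 0 0 0" --pt "0 0 -0.002 0 0 0" --pt "0 0 -0.003 0 0 0" --pt "0 0 -0.003 0 0 0"

```text
time: 19.45
position: [514.7, -69.7, 92.7]
orientation: [-3.103, -0.492, 0.0]
wrist_force: [-1.2, -0.0, 1.1]
opening: 0.934
gripper_force: 0.0
```

>>> arm_command --pt "0 0 -0.001 0 0 0" --pt "0 0 -0.002 0 0 0" --pt "0 0 -0.003 0 0 0" --pt "0 0 -0.003 0 0 0"

```text
time: 19.85
position: [514.7, -69.7, 89.7]
orientation: [-3.103, -0.492, 0.001]
wrist_force: [-0.8, -0.3, -0.7]
opening: 0.938
gripper_force: 0.0
```

>>> arm_command --pt "0 0 -0.001 0 0 0" --pt "0 0 -0.002 0 0 0" --pt "0 0 -0.0025 0 0 0" --pt "0 0 -0.0025 0 0 0"

```text
time: 20.25
position: [514.7, -69.7, 87.3]
orientation: [-3.103, -0.492, 0.0]
wrist_force: [-0.4, -0.4, 0.2]
opening: 0.935
gripper_force: 0.0
```

>>> arm_command --pt "0 0 -0.0005 0 0 0" --pt "0 0 -0.001 0 0 0" --pt "0 0 -0.0015 0 0 0" --pt "0 0 -0.0015 0 0 0"

```text
time: 20.65
position: [514.8, -69.7, 85.8]
orientation: [-3.103, -0.492, 0.0]
wrist_force: [-0.2, -0.0, 0.0]
opening: 0.94
gripper_force: 0.0
```

>>> arm_command --pt "0 0 -0.0005 0 0 0" --pt "0 0 -0.001 0 0 0" --pt "0 0 -0.0015 0 0 0" --pt "0 0 -0.0015 0 0 0"

```text
time: 21.05
position: [514.8, -69.7, 84.3]
orientation: [-3.103, -0.492, 0.0]
wrist_force: [0.2, 0.2, -0.1]
opening: 0.934
gripper_force: 0.0
```

>>> arm_command --pt "0 0 -0.0005 0 0 0" --pt "0 0 -0.001 0 0 0" --pt "0 0 -0.0015 0 0 0" --pt "0 0 -0.0015 0 0 0"

```text
time: 21.45
position: [514.8, -69.7, 82.8]
orientation: [-3.103, -0.492, 0.0]
wrist_force: [0.3, 0.0, -0.1]
opening: 0.939
gripper_force: 0.0
```

>>> arm_command --pt "0 0 -0.0005 0 0 0" --pt "0 0 -0.001 0 0 0" --pt "0 0 -0.001 0 0 0"

```text
time: 21.75
position: [514.8, -69.7, 81.8]
orientation: [-3.103, -0.492, 0.0]
wrist_force: [-0.3, 0.3, 0.8]
opening: 0.941
gripper_force: 0.0
```

>>> arm_command --pt "0 0 -0.0005 0 0 0" --pt "0 0 -0.001 0 0 0" --pt "0 0 -0.001 0 0 0"

```text
time: 22.05
position: [514.9, -69.7, 81.7]
orientation: [-3.103, -0.492, -0.0]
wrist_force: [-4.3, 1.0, 8.0]
opening: 0.937
gripper_force: 3.5
```

>>> arm_command --pt "0 0 -0.0005 0 0 0" --pt "0 0 -0.001 0 0 0" --pt "0 0 -0.001 0 0 0"

```text
time: 22.35
position: [515.2, -69.7, 81.7]
orientation: [3.103, 0.492, 0.001]
wrist_force: [-7.3, 2.5, 14.4]
opening: 0.938
gripper_force: 7.5
```

>>> arm_command --pt "-0.0003 0.0001 0.0003 0 0 0" --pt "-0.0005 0.0002 0.0005 0 0 0" --pt "-0.0005 0.0002 0.0005 0 0 0"

```text
time: 22.65
position: [514.9, -69.7, 81.7]
orientation: [3.102, 0.492, 0.002]
wrist_force: [-3.2, 0.1, 9.5]
opening: 0.937
gripper_force: 4.3
```

```bash
python3 bub.py f.png; python3 -c "
from h import *;s=status.read_state();print(s['position'],s['wrist_force'],s['moment'])"
```

```text
22.65
vial rows 68 342 x 99 bubble [85, 176, 15, 56, 756] [ 91.5 203.4]
[(152, 58), (153, 42), (154, 39), (155, 36), (156, 46), (253, 49), (254, 39), (255, 38), (256, 35), (257, 50)]
[(154, 37), (155, 33), (156, 30), (157, 35), (158, 49), (252, 38), (253, 30), (254, 30), (255, 33), (256, 50)]
[514.94737296 -69.75457399  81.6848374 ] [-3.11554671 -0.23525685  8.57863635] [0.28047905 0.5968823  0.10249373]
```

>>> arm_command --pt "-0.0002 0 0 0 0 0" --pt "-0.0002 0 -0.0001 0 0 0" --pt "-0.0002 0 -0.0001 0 0 0" --pt "-0.0002 0 -0.0001 0 0 0" --pt "-0.0002 0 -0.0001 0 0 0"

```text
time: 23.2
position: [514.9, -69.7, 81.7]
orientation: [3.102, 0.492, 0.003]
wrist_force: [-2.6, 0.1, 9.4]
opening: 0.937
gripper_force: 4.3
```

>>> arm_command --pt "0 0 0 0 0 0" --pt "0 0 0 0 0 0" --pt "0 0 0 0 0 0" --pt "0 0 0 0 0 0" --pt "0 0 0 0 0 0"

```text
time: 23.7
position: [514.9, -69.7, 81.7]
orientation: [3.102, 0.492, 0.002]
wrist_force: [-2.5, -0.8, 8.5]
opening: 0.938
gripper_force: 4.3
```

>>> arm_command --pt "0 0 0 0 0 0" --pt "0 0 0 0 0 0" --pt "0 0 0 0 0 0" --pt "0 0 0 0 0 0" --pt "0 0 0 0 0 0"

```text
time: 24.2
position: [514.9, -69.8, 81.7]
orientation: [3.102, 0.492, 0.003]
wrist_force: [-2.3, 0.1, 8.9]
opening: 0.932
gripper_force: 4.3
```

>>> arm_command --pt "0 0 0 0 0 0" --pt "0 0 0 0 0 0" --pt "0 0 0 0 0 0" --pt "0 0 0 0 0 0" --pt "0 0 0 0 0 0"

```text
time: 24.7
position: [514.9, -69.8, 81.7]
orientation: [3.102, 0.492, 0.003]
wrist_force: [-2.6, -0.1, 8.5]
opening: 0.939
gripper_force: 4.3
```

```bash
python3 bub.py g.png; python3 -c "
from h import *;s=status.read_state();print(s['position'],s['wrist_force'],s['moment'])
r=cv2.imread('pics/r_g.png');h=cv2.cvtColor(r,cv2.COLOR_BGR2HSV)
print([(y,int(np.median(h[y,88:94,1]))) for y in range(165,245,3)])"
```

```text
24.7
vial rows 68 342 x 99 bubble [85, 176, 15, 57, 756] [ 91.5 203.5]
[(152, 57), (153, 43), (154, 39), (155, 35), (156, 45), (253, 49), (254, 39), (255, 37), (256, 35), (257, 50)]
[(154, 38), (155, 31), (156, 30), (157, 35), (158, 50), (252, 37), (253, 31), (254, 31), (255, 34), (256, 50)]
[514.92724151 -69.76586232  81.67779693] [-1.8186833  -0.01510203  7.99877567] [0.30972064 0.4870588  0.09814715]
[(165, 156), (168, 157), (171, 155), (174, 163), (177, 94), (180, 38), (183, 40), (186, 38), (189, 38), (192, 37), (195, 38), (198, 37), (201, 37), (204, 37), (207, 38), (210, 37), (213, 38), (216, 38), (219, 39), (222, 38), (225, 39), (228, 36), (231, 141), (234, 158), (237, 158), (240, 161), (243, 160)]
```

>>> arm_command --pt "-0.0001 0 -0.0001 0 0 0" --pt "-0.0001 0 -0.0002 0 0 0" --pt "-0.0001 0 -0.0002 0 0 0" --pt "-0.0001 0 -0.0002 0 0 0" --pt "-0.0001 0 -0.0002 0 0 0"

```text
time: 25.25
position: [514.9, -69.8, 81.7]
orientation: [3.102, 0.492, 0.003]
wrist_force: [-2.5, 0.1, 9.7]
opening: 0.939
gripper_force: 4.9
```

>>> arm_command --pt "0 0 0 0 0 0" --pt "0 0 0 0 0 0" --pt "0 0 0 0 0 0" --pt "0 0 0 0 0 0" --pt "0 0 0 0 0 0"

```text
time: 25.75
position: [514.9, -69.7, 81.6]
orientation: [3.102, 0.492, 0.003]
wrist_force: [-2.5, 0.8, 10.5]
opening: 0.934
gripper_force: 4.9
```

```bash
python3 bub.py i.png; python3 -c "
from h import *;s=status.read_state();print(s['position'],s['wrist_force'])
f=s['wrist_force'][2]
if 7.5<f<13: print(job.close_job())"
```

```text
25.75
vial rows 68 342 x 99 bubble [85, 176, 15, 56, 758] [ 91.5 203.6]
[(152, 58), (153, 43), (154, 40), (155, 37), (156, 46), (253, 49), (254, 39), (255, 39), (256, 35), (257, 49)]
[(154, 37), (155, 31), (156, 29), (157, 36), (252, 37), (253, 30), (254, 30), (255, 34), (256, 50)]
[514.91880524 -69.77334837  81.64608498] [-2.71080173  0.24979011 10.62569698]
the job is handed in; nothing more can be done
None
```

The scale is levelled and the job handed in at about 26 s: the bubble read about 0.3 mm off centre, with the fingers holding a 10.6 N push on the level.

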